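Fit the timing gear to the camshaft

TASK

Fit the timing gear on the camshaft that stands in the vice: lower it over the shaft's nose, turn it gently under light pressure until you feel it drop over the dowel pin, then press it home so that it sits flat with the spacer ring hard against the shaft's flange, and let go. Do not force it against the dowel, and leave the other parts and tools where they lie.

Things in the scene. Friction and masses are not known exactly. Their poses are not given: they have to be found in the camera images.
- gear_mid (a point): The timing gear, a loose plain steel spur gear, 0.6 to 0.9 kg, lying flat with its hub up. Point on its axis, half-way up (21 mm above its flat underside); z up along the axis. Toothed disc 112 mm across, 18 mm thick; on it a round hub 40 mm across and 24 mm high (42 mm in all), the place to grip. A bore 25.6 mm across runs through the axis.
- gear_hole (a point): The gear's one dowel hole, 9.4 mm across, right through the disc: point at its centre on the gear's underside, 27 mm from the gear's axis in the direction of the gear's +x axis (21 mm below gear_mid).
- vice: Grey machine vice, fixed, 300 x 115 mm, jaws 108 mm high; it holds a steel camshaft upright. Origin on the bench below the camshaft's axis; x from the screw and moving jaw towards the fixed jaw, z up. The clamped shaft does not turn under hand forces.
- nose_top (a point): Top of the camshaft's nose, on its axis, 249 mm above the bench; the vice's axes. From here down: threaded end 19.6 mm across for 19 mm, a 5 mm cone, then the plain nose 24 mm across as far as the flange, whose face (70 mm across) is 55 mm below this point.
- dowel_level (a point): Point on the camshaft's axis (vice's axes) at the height of the dowel's tip, 37 mm below nose_top. The dowel pin, 8 mm across, stands upright on the flange, 18 mm high, 27 mm from the axis. The shaft was clamped by eye: the dowel lies towards the vice's +x axis, give or take 29 degrees about the axis; its angle is not measured and must be seen or felt.
- seat (a point): Point on the camshaft's axis (vice's axes), 49 mm below nose_top: height of the gear's underside when fully home, on the spacer ring, the ring against the flange. The ring, 38 mm across, 6 mm high, is a stiff push fit on the nose and starts 5 mm up: it takes 12 to 17 N, the gear's weight included, to slide it down, and it stays where it is pushed.
- crank_gear: a smaller gear with a bore, 62 mm across, 30 mm high, lying on the bench: leave alone (origin under its centre)
- bearing: a ball bearing, 62 mm across, 16 mm high, lying on the bench: leave alone (origin under its centre)
- wrench: a steel spanner, 190 mm long, lying on the bench: leave alone (origin under its middle)
- screwdriver: a screwdriver, 200 mm long, lying on the bench: leave alone (origin under its middle)
- socket: a steel socket, 25 mm across, 50 mm high, standing on the bench: leave alone (origin under its centre)
- piston: an aluminium piston, 81 mm across, 69 mm high, standing on the bench: leave alone (origin under its centre)
- oiler: a green hand oiler with a thin spout, 74 mm across, 190 mm high, standing on the bench: leave alone (origin under its centre)

How it is judged:
By the outcome, as a careful person would: the job done as asked, in the order asked, and still so for the second after the job is handed in, with the robot touching nothing.
It also fails if it takes over 67 s, if anything falls off the work surface, if the arm or the gripper's body presses on something with over 40 N, if the wrist force passes 120 N, or if a joint passes its speed limit or range.

ROBOT

A 6-joint arm with a two-finger parallel gripper is mounted at the origin on the work surface. World frame = base frame: x ahead of the robot, y to its left, z up, the work surface at z = 0. Lengths are in m, angles in rad, forces in N, time in s.
With the tool pointing down it reaches from about 0.275 to 0.975 m from the base axis. Payload 8.4 kg.
Tool frame: the origin (TCP) lies on the centre line of the jaws, within the pads' length; the fingertips stand 14 mm ahead of it and the grasp point (between the pads) lies 5 mm behind it; z points along the fingers, x is the direction in which the jaws open and shut, and the axes are right-handed (so a half turn about z gives the same grasp; the last joint's range is limited). The gripper opens to 92 mm and grips with 3 to 60 N. Pads are 20 mm wide; open, the fingers measure 128 mm over their backs; the gripper's body (75 mm by 189 mm) begins 69 mm behind the grasp point.
Start: joints at [-1.28, 0.353, 1.633, -0, 1.155, -0.002], TCP at [0.18, -0.598, 0.229] pointing down, gripper open.
Joint ranges: [-2.63, 2.63], [-0.92, 2.1], [0.06, 2.66], [-1.3, 4.44], [0, 2.69], [-3.02, 3.02]. Speed limits (rad/s): [2.22, 2.22, 2.79, 3.14, 3.14, 3.14].

INTERFACE

Orientations are given as a 3x3 rotation matrix whose columns are the frame's x, y, z axes.
In Python, from bench import bot gives the robot as it stands.
- The arm moves only by the tool send_rows, never from a script. Its argument "increments" is a list of rows, each a list of 3 entries, a list of its own where there are three numbers: the shift along the tool's x, y, z in m, then the turn, a rotation vector about the tool's x, y, z in degrees, then the opening in per cent of the stroke, from 0 (shut) to 100 (fully open). A call has 1 to 8 rows; each row shifts and turns the commanded pose from where the row before left it, along the tool's axes as they then stand; what a row does not reach is not made up. A row lasts 1/12 s, in which the tool goes at most 41.7 mm and 7.16 degrees, less where a joint would pass 70% of its speed; a pose out of reach is approached as far as the arm can. A call is refused whole if a number of a shift passes 0.0417 or a number of a turn 7.16, either way. A call with a gripper value outside its range is refused whole. The fingers move at their own pace and stop on an object; the grip force is fixed at half the most. Time passes only in rows, so rows that do not move let the fingers close. It gives the time, the measured TCP pose, the force and the opening at its end, in the units of the state.
- bot.read_state(): the state, without advancing time (a new reading comes with each control period).
- bot.get_image(name): name is "side" or "top"; returns a dict with "pixels" (384x512x3 uint8, red, green, blue), "K" (3x3 intrinsics, pixels), "pose" (4x4, takes a point from camera to world coordinates). Camera axes: x right, y down, z forward; pixel columns grow to the right and rows downward; lengths in m; the calibration is good to about 2 mm. A picture is of the moment at which its call begins. There is no depth.
- bot.close_job(): hands the job in, once; it reports no verdict.
The state is a dict: "clock": time; "joints": joint angles; "qd": joint speeds; "joint_torque": joint torques, N m; "tool_pos": TCP position; "tool_rot": TCP orientation; "contact_force": force on the tool from outside, world axes, zero at the start; "ft_torque": the same for the moment, N m; "opening": finger opening in m.
Only numpy, scipy, OpenCV 4.12 (cv2) and the standard library are available. Lean on these libraries where they do the work, as an engineer would, in place of code of your own. Each camera call takes 0.05 s, during which the arm holds its last target.

## Working session

There is one attempt and no reset: what is moved stays moved. The work goes in short steps, Python scripts to look and compute and a tool call to move; the robot and the scene stay as the last step left them, time stands still between calls to the robot, and variables do not carry over. Pictures are saved under pics/ and viewed, and the job is handed in when it is done.

Besides the shell and the picture viewer there is one more tool, called after "Call:" as name([rows], argument=value, ...), one row to a line, values as JSON. send_rows: Moves the arm, as the interface text tells. Its arguments: {"type":"object","properties":{"increments":{"type":"array","items":{"type":"array"}}},"required":["increments"]}

```bash
mkdir -p pics; ls; python3 - <<'E'
from bench import bot
import cv2,pickle
s=bot.read_state();print(s)
for n in("side","top"):
    d=bot.get_image(n);pickle.dump(d,open(f"{n}0.pkl","wb"))
    print(n,d["K"],d["pose"])
    cv2.imwrite(f"pics/{n}0.png",cv2.resize(d["pixels"][:,:,::-1],(800,600),interpolation=cv2.INTER_CUBIC))
E
```

```text
pics
{'clock': 0.0, 'joints': array([-1.28041877e+00,  3.53607337e-01,  1.63412808e+00,  2.46750275e-06,
        1.15521836e+00, -2.38100257e-03]), 'qd': array([ 6.85749419e-04,  3.95001730e-04, -7.37929837e-04, -1.50235848e-05,
        1.55379471e-03,  6.48482203e-04]), 'joint_torque': array([-3.65626474e-03, -5.93848372e+01, -3.34214008e+01,  6.97056460e-02,
        2.31935066e-02, -1.09350726e-04]), 'tool_pos': array([ 0.18024627, -0.59794362,  0.22789177]), 'tool_rot': array([[ 2.88593289e-01, -9.57451703e-01, -3.87545511e-04],
       [-9.57450814e-01, -2.88593549e-01,  1.30478679e-03],
       [-1.36111347e-03, -5.49694583e-06, -9.99999074e-01]]), 'contact_force': array([-1.09090831,  0.16240327,  0.79607174]), 'ft_torque': array([ 0.03158406,  0.02209943, -0.01252885]), 'opening': 0.09190378530398878}
side [[433.4241007    0.         256.12736788]
 [  0.         433.4241007  193.89654846]
 [  0.           0.           1.        ]] [[ 0.96612199 -0.15004104  0.20999046  0.36658417]
 [-0.25733626 -0.62200156  0.73952154 -0.88318477]
 [ 0.01965581 -0.76850618 -0.63954039  0.91217807]
 [ 0.          0.          0.          1.        ]]
top [[380.74210032   0.         257.16162295]
 [  0.         380.74210032 196.25103497]
 [  0.           0.           1.        ]] [[ 0.02785106 -0.99493376  0.09659777  0.49197724]
 [-0.99940865 -0.02576556  0.02277029 -0.0071661 ]
 [-0.02016604 -0.09717482 -0.99506301  1.11766332]
 [ 0.          0.          0.          1.        ]]
```

View pics/side0.png

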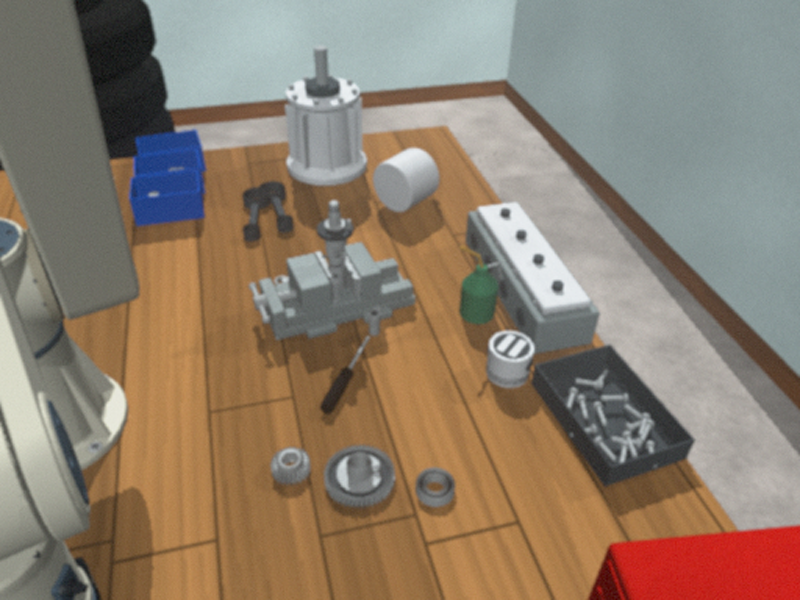

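View pics/top0.png

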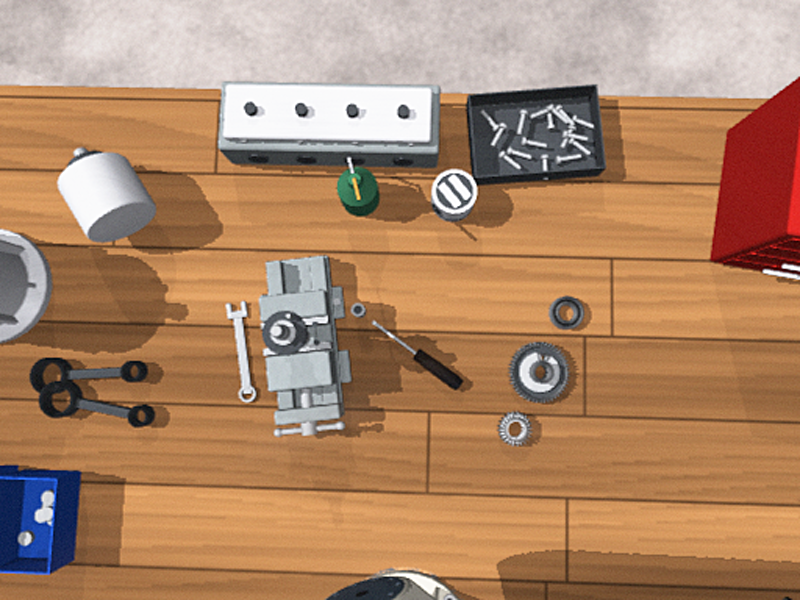

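The side view shows the gear at about (360,475) and the shaft nose at (334,205). In the top view the gear is at (541,371) and the nose at (282,330). I'll enlarge both.

```bash
python3 - <<'E'
import cv2,pickle,numpy as np
def crop(n,x0,y0,w,h,k):
    p=pickle.load(open(f"{n}0.pkl","rb"))["pixels"][:,:,::-1]
    return cv2.resize(p[y0:y0+h,x0:x0+w],(w*k,h*k),interpolation=cv2.INTER_CUBIC)
a=crop("top",320,210,50,50,8);b=crop("top",155,185,50,50,8)
c=crop("side",205,280,50,50,8);d=crop("side",190,120,50,50,8)
cv2.imwrite("pics/z0.png",cv2.resize(np.vstack([np.hstack([a,b]),np.hstack([c,d])]),(600,600)) if 0 else np.hstack([a,b]))
cv2.imwrite("pics/z1.png",np.hstack([c,d]))
E
```

```text
(no output)
```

View pics/z0.png

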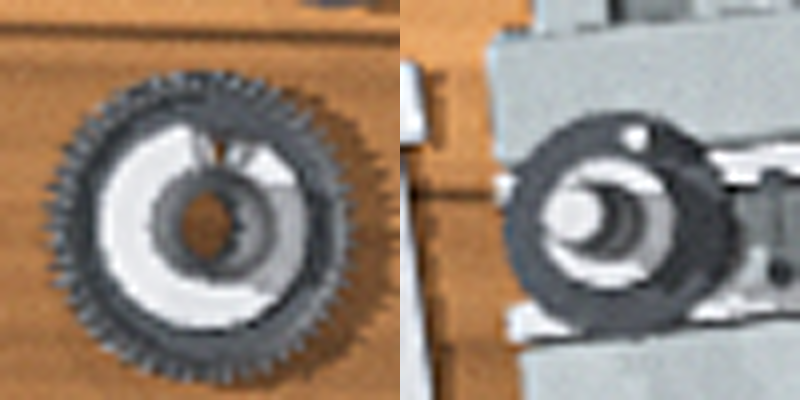

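View pics/z1.png

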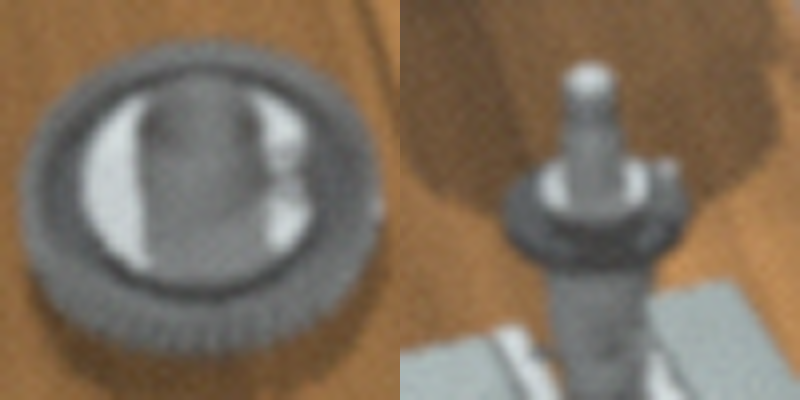

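```bash
cat > h.py <<'E'
import cv2,pickle,numpy as np
def proj(d,P):
    T=np.linalg.inv(d["pose"]);P=np.atleast_2d(P)
    r,_=cv2.Rodrigues(T[:3,:3]);return cv2.projectPoints(P.astype(float),r,T[:3,3],d["K"],None)[0].reshape(-1,2)
def back(d,uv,z):
    r=d["pose"][:3,:3]@np.linalg.inv(d["K"])@np.array([uv[0],uv[1],1.]);o=d["pose"][:3,3]
    return o+r*(z-o[2])/r[2]
def circ(c,r,z,n=200):
    t=np.linspace(0,2*np.pi,n);return np.c_[c[0]+r*np.cos(t),c[1]+r*np.sin(t),0*t+z]
def crop(d,x0,y0,w,h,k,draw):
    im=cv2.resize(np.ascontiguousarray(d["pixels"][y0:y0+h,x0:x0+w,::-1]),(w*k,h*k),interpolation=cv2.INTER_CUBIC)
    for P,col in draw:
        q=((proj(d,P)-[x0,y0]+.5)*k).astype(np.int32)
        cv2.polylines(im,[q.reshape(-1,1,2)],False,col,1)
    return im
E
python3 - <<'E'
from h import *
t=pickle.load(open("top0.pkl","rb"));s=pickle.load(open("side0.pkl","rb"))
f=lambda x0,y0,X,Y:(x0+X/8-.5,y0+Y/8-.5)
print("nose",back(t,f(155,185,175,214),.249),back(s,f(190,120,589-400,80),.249))
print("dowel",back(t,f(155,185,236,135),.212),back(s,f(190,120,668-400,167),.212))
print("gear",back(t,f(320,210,202,226),.016),back(s,f(205,280,201,185),.018))
print("hole",back(t,f(320,210,219,150),.018),back(s,f(205,280,288,177),.018))
print("vice",[back(t,p,.108) for p in ((266/1.5625,262/1.5625),(328/1.5625,256/1.5625))])
E
```

```text
nose [0.53695034 0.19703785 0.249     ] [0.53816594 0.19522319 0.249     ]
dowel [0.56302205 0.1885358  0.212     ] [0.564885   0.18859905 0.212     ]
gear [ 0.48604749 -0.23610201  0.016     ] [ 0.48810262 -0.24036254  0.018     ]
hole [ 0.51329709 -0.24159446  0.018     ] [ 0.51488187 -0.24401178  0.018     ]
vice [array([0.66132097, 0.25251256, 0.108     ]), array([0.67439856, 0.14564223, 0.108     ])]
```

```bash
cat > ov.py <<'E'
from h import *
import sys
t=pickle.load(open("top0.pkl","rb"));s=pickle.load(open("side0.pkl","rb"))
n=np.array(eval(sys.argv[1]));a=np.radians(float(sys.argv[2]));g=np.array(eval(sys.argv[3]));b=np.radians(float(sys.argv[4]))
u=lambda a:np.array([np.cos(a),np.sin(a)])
R=(0,0,255);G=(0,255,0)
dg=[(circ(g,.056,.018),R),(circ(g,.056,0),R),(circ(g,.020,.042),G),(circ(g,.0128,.042),G),(circ(g+.027*u(b),.0047,.018),R)]
dn=[(circ(n,.0098,.249),R),(circ(n,.035,.194),R),(circ(n,.019,.205),G),(circ(n+.027*u(a),.004,.212),R),(circ(n+.027*u(a),.004,.194),G)]
im=np.vstack([np.hstack([crop(t,320,210,50,50,8,dg),crop(t,155,185,50,50,8,dn)]),np.hstack([crop(s,205,280,50,50,8,dg),crop(s,190,120,50,50,8,dn)])])
cv2.imwrite("pics/ov_%s_t.png"%sys.argv[5],im[:400]);cv2.imwrite("pics/ov_%s_s.png"%sys.argv[5],im[400:])
E
python3 ov.py "(.5375,.196)" -16 "(.487,-.238)" -10 a
```

```text
(no output)
```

View pics/ov_a_t.png

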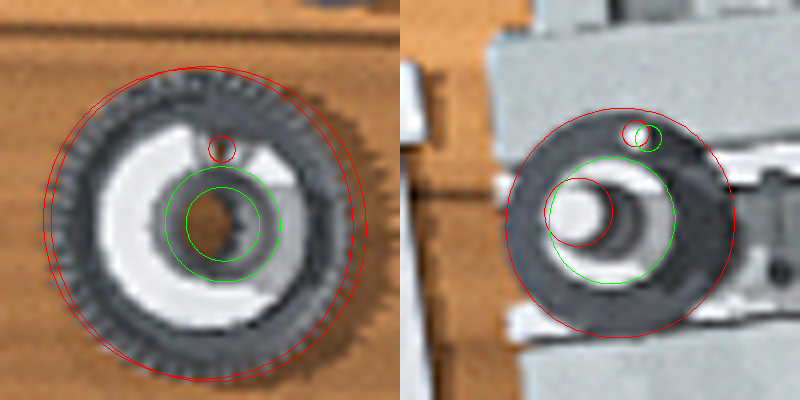

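View pics/ov_a_s.png

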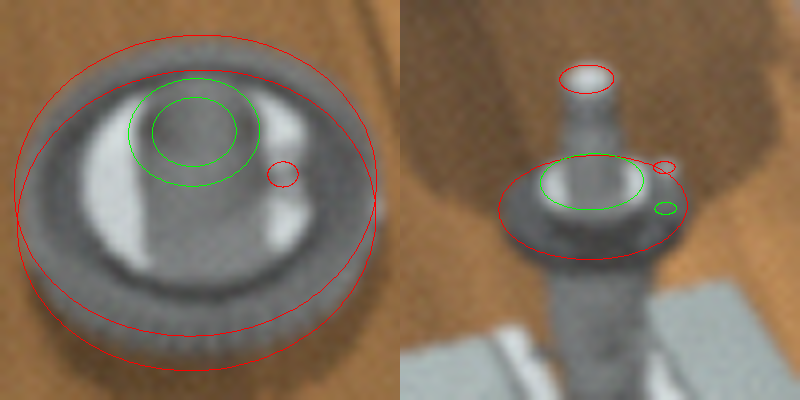

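The overlays agree to about 2 mm. The gear is at about (0.4875, -0.2375) with its hole at -10°. The shaft is at about (0.5375, 0.196) with the dowel at -16°. I'll pinch the hub twice, 90° apart, so the gear is centred in the jaws.

Call:
send_rows([
  [[-0.0213, -0.0332, 0], [0, 0, 0], 70],
  [[-0.0213, -0.0332, 0], [0, 0, 0], 70],
  [[-0.0213, -0.0332, 0], [0, 0, 0], 70],
  [[-0.0213, -0.0332, 0], [0, 0, 0], 70],
  [[-0.0213, -0.0332, 0], [0, 0, 0], 70],
  [[-0.0213, -0.0332, 0], [0, 0, 0], 70],
  [[-0.0213, -0.0332, 0], [0, 0, 0], 70],
  [[-0.0213, -0.0332, 0], [0, 0, 0], 70],
])

```text
clock: 0.77
tool_pos: [0.3863, -0.3569, 0.2284]
tool_rot: [[0.288, -0.958, -0.0], [-0.958, -0.288, 0.0], [-0.0, 0.0, -1.0]]
contact_force: [-0.1, -0.4, -0.2]
opening: 0.0644
```

Call:
send_rows([
  [[-0.0213, -0.0332, 0], [0, 0, 0], 70],
  [[-0.0213, -0.0332, 0], [0, 0, 0], 70],
  [[-0.0213, -0.0332, 0], [0, 0, 0], 70],
  [[-0.0213, -0.0332, 0], [0, 0, 0], 70],
  [[0, 0, 0.04], [0, 0, 0], 70],
  [[0, 0, 0.04], [0, 0, 0], 70],
  [[0, 0, 0.02], [0, 0, 0], 70],
  [[0, 0, 0], [0, 0, 0], 70],
])

```text
clock: 1.43
tool_pos: [0.4851, -0.2367, 0.124]
tool_rot: [[0.289, -0.957, -0.007], [-0.957, -0.289, 0.004], [-0.006, 0.006, -1.0]]
contact_force: [-0.5, -0.1, -0.3]
opening: 0.0642
```

Call:
send_rows([
  [[0, 0, 0.04], [0, 0, 0], 70],
  [[0, 0, 0.03], [0, 0, 0], 70],
  [[0, 0, 0.012], [0, 0, 0], 70],
  [[0, 0, 0.005], [0, 0, 0], 70],
  [[0, 0, 0], [0, 0, 0], 70],
  [[0, 0, 0], [0, 0, 0], 70],
])

```text
clock: 1.93
tool_pos: [0.4891, -0.2393, 0.0431]
tool_rot: [[0.288, -0.958, 0.002], [-0.958, -0.288, -0.001], [0.001, -0.001, -1.0]]
contact_force: [-0.1, 0.2, -0.1]
opening: 0.0641
```

```bash
python3 - <<'E'
from bench import bot
from h import *
s=bot.read_state();print(s["tool_pos"],s["contact_force"])
t=bot.get_image("top");d=bot.get_image("side")
cv2.imwrite("pics/g1.png",np.hstack([crop(t,320,205,50,60,8,[]),crop(d,205,265,50,60,8,[])]))
E
```

```text
[ 0.48909765 -0.23932018  0.04308895] [-0.13212363  0.20960332 -0.08672655]
```

View pics/g1.png

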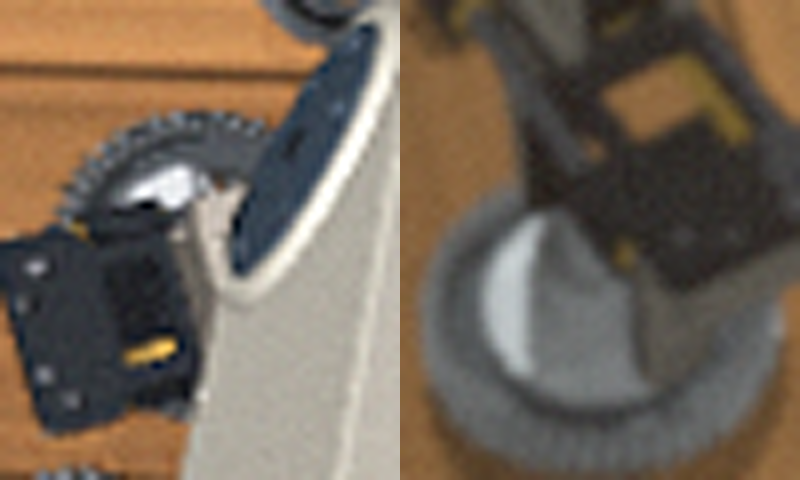

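The jaws straddle the hub. I'll lower and pinch.

Call:
send_rows([
  [[0, 0, 0.006], [0, 0, 0], 70],
  [[0, 0, 0.003], [0, 0, 0], 70],
  [[0, 0, 0], [0, 0, 0], 60],
  [[0, 0, 0], [0, 0, 0], 40],
  [[0, 0, 0], [0, 0, 0], 35],
  [[0, 0, 0], [0, 0, 0], 35],
  [[0, 0, 0], [0, 0, 0], 35],
])

```text
clock: 2.62
tool_pos: [0.4875, -0.2379, 0.0325]
tool_rot: [[0.288, -0.958, -0.001], [-0.958, -0.288, 0.001], [-0.002, 0.001, -1.0]]
contact_force: [-0.3, 3.5, 3.1]
opening: 0.0395
```

Call:
send_rows([
  [[0, 0, -0.001], [0, 0, 0], 65],
  [[0, 0, 0], [0, 0, 0], 65],
  [[0, 0, 0], [0, 0, 0], 65],
  [[0, 0, 0], [0, 0, -6.5], 65],
  [[0, 0, 0], [0, 0, -7], 65],
  [[0, 0, 0], [0, 0, -7], 65],
  [[0, 0, 0], [0, 0, -7], 65],
  [[0, 0, 0], [0, 0, -7], 65],
])

```text
clock: 3.28
tool_pos: [0.4883, -0.239, 0.0337]
tool_rot: [[0.784, -0.621, 0.001], [-0.621, -0.784, -0.0], [0.001, 0.0, -1.0]]
contact_force: [0.0, -0.1, -0.2]
opening: 0.0602
```

Call:
send_rows([
  [[0, 0, 0], [0, 0, -7], 65],
  [[0, 0, 0], [0, 0, -7], 65],
  [[0, 0, 0], [0, 0, -7], 65],
  [[0, 0, 0], [0, 0, -7], 65],
  [[0, 0, 0], [0, 0, -7], 65],
  [[0, 0, 0], [0, 0, -7], 65],
  [[0, 0, 0], [0, 0, -7], 65],
  [[0, 0, 0], [0, 0, -6.5], 65],
])

```text
clock: 3.95
tool_pos: [0.4883, -0.239, 0.0336]
tool_rot: [[0.956, 0.295, 0.0], [0.295, -0.956, -0.0], [0.0, 0.001, -1.0]]
contact_force: [0.6, -0.2, 0.3]
opening: 0.0596
```

Call:
send_rows([
  [[0, 0, 0], [0, 0, 0], 65],
  [[0, 0, 0], [0, 0, 0], 65],
  [[0, 0, 0], [0, 0, 0], 50],
  [[0, 0, 0], [0, 0, 0], 40],
  [[0, 0, 0], [0, 0, 0], 35],
  [[0, 0, 0], [0, 0, 0], 35],
  [[0, 0, 0], [0, 0, 0], 35],
])

```text
clock: 4.53
tool_pos: [0.4879, -0.2387, 0.0336]
tool_rot: [[0.958, 0.288, -0.0], [0.288, -0.958, 0.0], [-0.0, -0.0, -1.0]]
contact_force: [-1.3, -0.3, 0.4]
opening: 0.0392
```

Call:
send_rows([
  [[0, 0, -0.01], [0, 0, 0], 30],
  [[0, 0, -0.03], [0, 0, 0], 30],
  [[0, 0, -0.04], [0, 0, 0], 30],
  [[0, 0, -0.04], [0, 0, 0], 30],
  [[0, 0, -0.04], [0, 0, 0], 30],
  [[0, 0, -0.04], [0, 0, 0], 30],
  [[0, 0, -0.04], [0, 0, 0], 30],
  [[0, 0, -0.04], [0, 0, 0], 30],
])

```text
clock: 5.2
tool_pos: [0.4869, -0.238, 0.3155]
tool_rot: [[0.958, 0.288, -0.001], [0.288, -0.958, 0.001], [-0.001, -0.001, -1.0]]
contact_force: [0.6, 1.1, -6.9]
opening: 0.0395
```

Call:
send_rows([
  [[0, 0, 0], [0, 0, 0], 30],
  [[0, 0, 0], [0, 0, 0], 30],
  [[0, 0, 0], [0, 0, 0], 30],
])

```text
clock: 5.45
tool_pos: [0.487, -0.2381, 0.3123]
tool_rot: [[0.957, 0.289, -0.002], [0.289, -0.957, 0.001], [-0.002, -0.002, -1.0]]
contact_force: [-0.5, 0.5, -6.8]
opening: 0.0398
```

```bash
python3 - <<'E'
from bench import bot
s=bot.read_state();print(s["clock"],s["tool_pos"],s["contact_force"],s["ft_torque"],s["opening"],s["joints"])
x,y=s["tool_rot"][:2,0],s["tool_rot"][:2,1]
import numpy as np
d=np.array([.5375,.196])-s["tool_pos"][:2];print(d@x,d@y)
E
```

```text
5.45 [ 0.48695282 -0.23809701  0.31228896] [-0.51924754  0.45761059 -6.79676581] [-0.05132999 -0.04058871  0.0236914 ] 0.039756520418312305 [-4.57563651e-01  1.52145535e-01  1.70963126e+00  4.15586914e-05
  1.28211892e+00 -7.50269621e-01]
0.17364892257023806 -0.4010500697508866
```

Call:
send_rows([
  [[0.0145, -0.0334, 0], [0, 0, 0], 30],
  [[0.0145, -0.0334, 0], [0, 0, 0], 30],
  [[0.0145, -0.0334, 0], [0, 0, 0], 30],
  [[0.0145, -0.0334, 0], [0, 0, 0], 30],
  [[0.0145, -0.0334, 0], [0, 0, 0], 30],
  [[0.0145, -0.0334, 0], [0, 0, 0], 30],
  [[0.0145, -0.0334, 0], [0, 0, 0], 30],
  [[0.0145, -0.0334, 0], [0, 0, 0], 30],
])

```text
clock: 6.12
tool_pos: [0.5202, 0.0523, 0.3107]
tool_rot: [[0.957, 0.288, -0.005], [0.288, -0.957, -0.0], [-0.005, -0.001, -1.0]]
contact_force: [1.0, -0.2, -7.5]
opening: 0.0399
```

Call:
send_rows([
  [[0.0145, -0.0334, 0], [0, 0, 0], 30],
  [[0.0145, -0.0334, 0], [0, 0, 0], 30],
  [[0.0145, -0.0334, 0], [0, 0, 0], 30],
  [[0.0145, -0.0334, 0], [0, 0, 0], 30],
  [[0, 0, 0], [0, 0, 0], 30],
  [[0, 0, 0], [0, 0, 0], 30],
  [[0, 0, 0], [0, 0, 0], 30],
])

```text
clock: 6.7
tool_pos: [0.5377, 0.1947, 0.3111]
tool_rot: [[0.957, 0.289, -0.004], [0.289, -0.957, -0.002], [-0.005, 0.001, -1.0]]
contact_force: [0.2, -0.3, -6.8]
opening: 0.0394
```

```bash
python3 - <<'E'
from bench import bot
from h import *
s=bot.read_state();print(s["clock"],s["tool_pos"],s["contact_force"],s["tool_rot"])
t=bot.get_image("top");d=bot.get_image("side")
pickle.dump((t,d,s),open("p1.pkl","wb"))
cv2.imwrite("pics/p1.png",np.hstack([crop(t,150,175,60,70,6,[]),crop(d,180,100,60,70,6,[])]))
E
```

```text
6.7 [0.53765375 0.19469002 0.31113027] [ 0.19781905 -0.30522595 -6.76150359] [[ 9.57183576e-01  2.89449837e-01 -4.28867775e-03]
 [ 2.89443322e-01 -9.57192889e-01 -2.08271304e-03]
 [-4.70793279e-03  7.52209580e-04 -9.99988635e-01]]
```

View pics/p1.png

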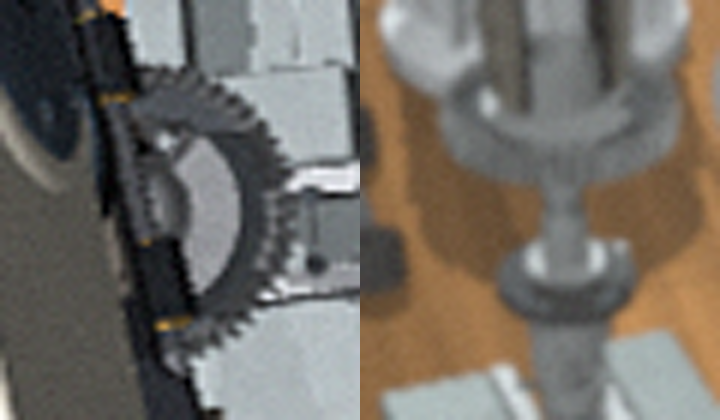

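```bash
cat > ov2.py <<'E'
from h import *
import sys
t,d,s=pickle.load(open(sys.argv[1],"rb"))
g=np.array(eval(sys.argv[2]));b=np.radians(float(sys.argv[3]));n=np.array(eval(sys.argv[4]));a=np.radians(float(sys.argv[5]));z=float(sys.argv[7])
u=lambda a:np.array([np.cos(a),np.sin(a)])
R=(0,0,255);G=(0,255,0)
dr=[(circ(g,.056,z+.018),R),(circ(g,.056,z),R),(circ(g,.020,z+.042),G),(circ(g+.027*u(b),.0047,z+.018),R),
(circ(n,.035,.194),R),(circ(n,.019,.205),G),(circ(n+.027*u(a),.004,.212),R)]
cv2.imwrite("pics/%s.png"%sys.argv[6],np.hstack([crop(t,150,175,50,70,8,dr),crop(d,185,100,50,70,8,dr)]))
f=lambda X,Y:(150+X/6-.5,175+Y/6-.5)
E
python3 ov2.py p1.pkl "(.5377,.1947)" -10 "(.5375,.196)" -16 p2 .2775
```

```text
(no output)
```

View pics/p2.png

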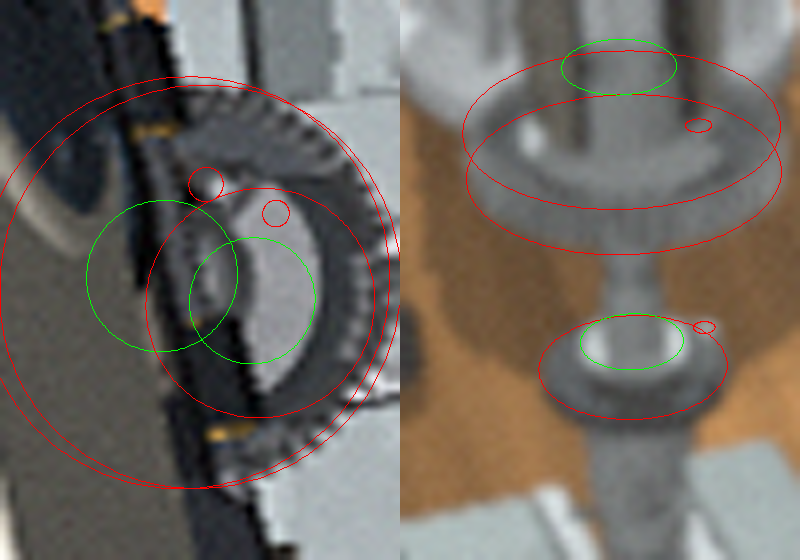

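```bash
python3 - <<'E'
from h import *
t,d,s=pickle.load(open("p1.pkl","rb"))
t0=pickle.load(open("top0.pkl","rb"))
a=crop(t,165,183,25,30,16,[]);b=crop(t0,333,218,25,30,16,[])
cv2.imwrite("pics/p3.png",cv2.convertScaleAbs(np.hstack([a,b]),alpha=1.2))
E
```

```text
(no output)
```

View pics/p3.png

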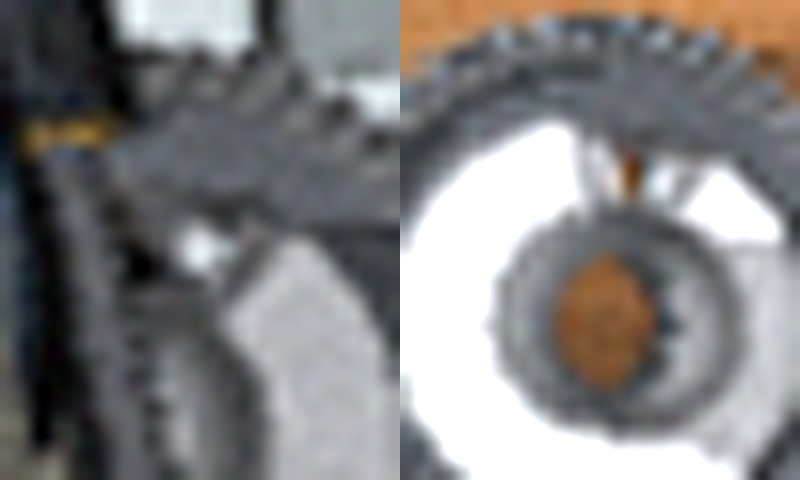

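Call:
send_rows([
  [[0.0007, 0, 0.01], [0, 0, 0], 30],
  [[0, 0, 0.012], [0, 0, 0], 30],
  [[0, 0, 0.008], [0, 0, 0], 30],
  [[0, 0, 0.004], [0, 0, 0], 30],
  [[0, 0, 0.002], [0, 0, 0], 30],
  [[0, 0, 0], [0, 0, 0], 30],
])

```text
clock: 7.3
tool_pos: [0.5394, 0.1952, 0.2769]
tool_rot: [[0.958, 0.288, -0.001], [0.288, -0.958, -0.0], [-0.001, 0.0, -1.0]]
contact_force: [-0.7, -0.4, -6.1]
opening: 0.0397
```

```bash
python3 - <<'E'
from h import *
t,d,s=pickle.load(open("p1.pkl","rb"))
print(back(t,(177,198.1),.2955),s["tool_pos"])
t0=pickle.load(open("top0.pkl","rb"))
print(back(t0,(347.06,228.75),.018),"hub",back(t0,(333+222/16-.5,218+320/16-.5),.042))
E
```

```text
[0.56322364 0.18613202 0.2955    ] [0.53765375 0.19469002 0.31113027]
[ 0.51188372 -0.24212912  0.018     ] hub [ 0.48700966 -0.23521738  0.042     ]
```

Call:
send_rows([
  [[-0.0005, 0, 0.004], [0, 0, 0], 30],
  [[0, 0, 0.004], [0, 0, 0], 30],
  [[0, 0, 0.002], [0, 0, 0], 30],
  [[0, 0, 0], [0, 0, 0], 30],
])

```text
clock: 7.63
tool_pos: [0.5389, 0.1953, 0.2671]
tool_rot: [[0.957, 0.289, -0.001], [0.289, -0.957, -0.0], [-0.001, 0.0, -1.0]]
contact_force: [0.3, -0.4, -5.9]
opening: 0.0396
```

```bash
cat > st.py <<'E'
from bench import bot
import numpy as np
np.set_printoptions(precision=4,suppress=True)
s=bot.read_state();print(s["clock"],s["tool_pos"],"F",s["contact_force"],"M",s["ft_torque"],s["opening"])
R=s["tool_rot"];print("rz",np.degrees(np.arctan2(R[1,0],R[0,0])),"z",R[:,2],"Ftool",R.T@s["contact_force"])
E
python3 st.py
```

```text
7.6333 [0.5389 0.1953 0.2671] F [ 0.3046 -0.4328 -5.9386] M [-0.0274 -0.1513  0.0391] 0.0395949930918424
rz 16.783890902911573 z [-0.0007 -0.0002 -1.    ] Ftool [0.1711 0.5022 5.9385]
```

Call:
send_rows([
  [[0, 0, 0.002], [0, 0, 0], 30],
  [[0, 0, 0.002], [0, 0, 0], 30],
  [[0, 0, 0.001], [0, 0, 0], 30],
  [[0, 0, 0], [0, 0, 0], 30],
])

```text
clock: 7.97
tool_pos: [0.539, 0.1953, 0.2624]
tool_rot: [[0.957, 0.289, -0.0], [0.289, -0.957, -0.0], [-0.0, -0.0, -1.0]]
contact_force: [-0.6, 0.2, -6.2]
opening: 0.0396
```

Call:
send_rows([
  [[0, 0, 0.001], [0, 0, 0], 30],
  [[0, 0, 0.001], [0, 0, 0], 30],
  [[0, 0, 0.001], [0, 0, 0], 30],
  [[0, 0, 0], [0, 0, 0], 30],
])

```text
clock: 8.3
tool_pos: [0.539, 0.1956, 0.2596]
tool_rot: [[0.957, 0.289, -0.0], [0.289, -0.957, 0.001], [-0.0, -0.001, -1.0]]
contact_force: [-1.9, 1.5, -5.8]
opening: 0.0395
```

```bash
python3 st.py
```

```text
8.3 [0.539  0.1956 0.2596] F [-1.8739  1.4689 -5.797 ] M [0.3589 0.2329 0.0602] 0.03948757192418166
rz 16.7690643258363 z [-0.0003  0.0006 -1.    ] Ftool [-1.37   -1.9433  5.7984]
```

Contact on the cone: the shaft pushes the gear towards -x, +y. I'll follow it while lowering.

Call:
send_rows([
  [[-0.0004, -0.0006, 0.0005], [0, 0, 0], 30],
  [[0, 0, 0.001], [0, 0, 0], 30],
  [[0, 0, 0.001], [0, 0, 0], 30],
  [[0, 0, 0], [0, 0, 0], 30],
])

```text
clock: 8.63
tool_pos: [0.5384, 0.196, 0.2568]
tool_rot: [[0.957, 0.289, -0.001], [0.289, -0.957, 0.0], [-0.0, -0.001, -1.0]]
contact_force: [-1.6, 2.8, -6.5]
opening: 0.0398
```

```bash
python3 st.py
```

```text
8.6333 [0.5384 0.196  0.2568] F [-1.5931  2.8036 -6.4881] M [0.5678 0.2365 0.017 ] 0.03978112675157838
rz 16.77160866542713 z [-0.0005  0.0004 -1.    ] Ftool [-0.7139 -3.1406  6.49  ]
```

Call:
send_rows([
  [[-0.0002, -0.0009, 0.0005], [0, 0, 0], 30],
  [[0, 0, 0.001], [0, 0, 0], 30],
  [[0, 0, 0.001], [0, 0, 0], 30],
  [[0, 0, 0], [0, 0, 0], 30],
])

```text
clock: 8.97
tool_pos: [0.5381, 0.1964, 0.2543]
tool_rot: [[0.957, 0.289, -0.0], [0.289, -0.957, -0.0], [-0.0, 0.0, -1.0]]
contact_force: [-0.8, 0.6, -7.1]
opening: 0.0393
```

```bash
python3 st.py
```

```text
8.9667 [0.5381 0.1964 0.2543] F [-0.8013  0.6489 -7.1075] M [ 0.1106 -0.0412  0.0046] 0.0393376322978892
rz 16.777318412893884 z [-0.0002 -0.0004 -1.    ] Ftool [-0.5777 -0.8547  7.1074]
```

Call:
send_rows([
  [[-0.0002, -0.0003, 0.0015], [0, 0, 0], 30],
  [[0, 0, 0.0015], [0, 0, 0], 30],
  [[0, 0, 0.0015], [0, 0, 0], 30],
  [[0, 0, 0.001], [0, 0, 0], 30],
  [[0, 0, 0], [0, 0, 0], 30],
])

```text
clock: 9.38
tool_pos: [0.5378, 0.1967, 0.2487]
tool_rot: [[0.957, 0.289, -0.0], [0.289, -0.957, -0.0], [-0.0, 0.0, -1.0]]
contact_force: [-0.3, -0.6, -6.2]
opening: 0.0394
```

```bash
python3 st.py; python3 - <<'E'
from bench import bot
from h import *
s=bot.read_state()
t=bot.get_image("top");d=bot.get_image("side")
pickle.dump((t,d,s),open("p4.pkl","wb"))
cv2.imwrite("pics/p4.png",np.hstack([crop(t,155,178,50,60,8,[]),crop(d,185,110,50,60,8,[])]))
E
```

```text
9.3833 [0.5378 0.1967 0.2487] F [-0.2688 -0.642  -6.1503] M [-0.0699 -0.0904 -0.0065] 0.03940882756208199
rz 16.775566792151622 z [-0.0004 -0.0003 -1.    ] Ftool [-0.4397  0.5363  6.1506]
```

View pics/p4.png

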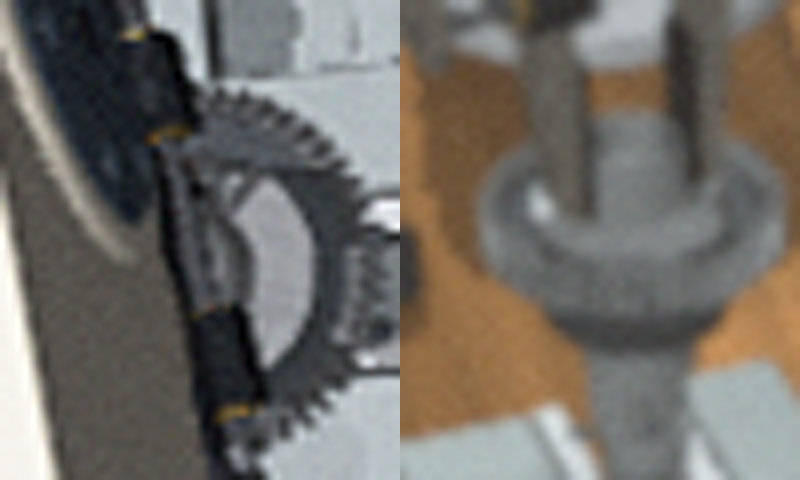

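Call:
send_rows([
  [[0, 0, 0.0008], [0, 0, 0], 30],
  [[0, 0, 0.0008], [0, 0, 0], 30],
  [[0, 0, 0.0008], [0, 0, 0], 30],
  [[0, 0, 0], [0, 0, 0], 30],
  [[0, 0, 0], [0, 0, 0], 30],
])

```text
clock: 9.9
tool_pos: [0.5378, 0.1968, 0.2466]
tool_rot: [[0.957, 0.289, -0.0], [0.289, -0.957, -0.0], [-0.0, 0.0, -1.0]]
contact_force: [-0.1, -0.4, -6.3]
opening: 0.0394
```

Call:
send_rows([
  [[0, 0, 0.0006], [0, 0, 0], 30],
  [[0, 0, 0.0006], [0, 0, 0], 30],
  [[0, 0, 0], [0, 0, 0], 30],
  [[0, 0, 0], [0, 0, 0], 30],
])

```text
clock: 10.23
tool_pos: [0.538, 0.1969, 0.2457]
tool_rot: [[0.957, 0.289, 0.0], [0.289, -0.957, 0.0], [0.0, -0.0, -1.0]]
contact_force: [0.5, 0.3, -5.4]
opening: 0.0397
```

```bash
python3 st.py
```

```text
10.2333 [0.538  0.1969 0.2457] F [ 0.4804  0.3288 -5.3542] M [ 0.0239 -0.0029  0.0185] 0.03970032514124175
rz 16.776498122494846 z [ 0.0002  0.0001 -1.    ] Ftool [ 0.5535 -0.1758  5.3544]
```

Underside is at about dowel-tip height, with perhaps a first touch. I'll continue in half-millimetre steps.

Call:
send_rows([
  [[0, 0, 0.0005], [0, 0, 0], 30],
  [[0, 0, 0.0005], [0, 0, 0], 30],
  [[0, 0, 0], [0, 0, 0], 30],
  [[0, 0, 0], [0, 0, 0], 30],
])

```text
clock: 10.57
tool_pos: [0.538, 0.197, 0.2451]
tool_rot: [[0.957, 0.289, 0.001], [0.289, -0.957, 0.0], [0.001, -0.0, -1.0]]
contact_force: [-3.1, 0.5, 2.3]
opening: 0.0393
```

```bash
python3 st.py
```

```text
10.5667 [0.538  0.197  0.2451] F [-3.0591  0.4869  2.2664] M [ 0.0252  0.2445 -0.0208] 0.03930513556660634
rz 16.775757224558692 z [ 0.0006  0.0005 -1.    ] Ftool [-2.7868 -1.3498 -2.268 ]
```

Contact at dowel-tip height with about 8 N of push. Next I turn in small steps and watch for the drop.

Call:
send_rows([
  [[0, 0, -0.0002], [0, 0, -1], 30],
  [[0, 0, 0], [0, 0, -1], 30],
  [[0, 0, 0], [0, 0, 0], 30],
])

```text
clock: 10.82
tool_pos: [0.5378, 0.1968, 0.245]
tool_rot: [[0.946, 0.323, 0.0], [0.323, -0.946, -0.0], [0.0, 0.0, -1.0]]
contact_force: [-4.2, -0.1, 4.1]
opening: 0.0397
```

```bash
python3 st.py
```

```text
10.8167 [0.5378 0.1968 0.245 ] F [-4.1521 -0.1455  4.057 ] M [-0.1957  0.4688 -0.0353] 0.03969078276199238
rz 18.873393682755054 z [ 0. -0. -1.] Ftool [-3.9758 -1.2053 -4.0571]
```

Call:
send_rows([
  [[-0.0005, -0.0001, -0.0002], [0, 0, 0], 30],
  [[0, 0, 0], [0, 0, 0], 30],
  [[0, 0, 0], [0, 0, 0], 30],
])

```text
clock: 11.07
tool_pos: [0.5377, 0.1968, 0.245]
tool_rot: [[0.947, 0.322, 0.001], [0.322, -0.947, 0.0], [0.001, 0.0, -1.0]]
contact_force: [-2.2, -0.4, 3.0]
opening: 0.0397
```

```bash
python3 st.py
```

```text
11.0667 [0.5377 0.1968 0.245 ] F [-2.1694 -0.3967  2.9819] M [-0.2064 -0.0031 -0.0632] 0.039669014636046676
rz 18.77072055239527 z [ 0.0008  0.0001 -1.    ] Ftool [-2.1793 -0.3219 -2.9836]
```

Call:
send_rows([
  [[0, 0, 0], [0, 0, -1], 30],
  [[0, 0, 0], [0, 0, 0], 30],
])

```text
clock: 11.23
tool_pos: [0.5376, 0.1968, 0.245]
tool_rot: [[0.941, 0.34, 0.001], [0.34, -0.941, 0.0], [0.001, 0.0, -1.0]]
contact_force: [-0.8, -0.8, 3.4]
opening: 0.0397
```

Call:
send_rows([
  [[0, 0, 0], [0, 0, -1], 30],
  [[0, 0, 0], [0, 0, 0], 30],
])

```text
clock: 11.4
tool_pos: [0.5376, 0.1968, 0.245]
tool_rot: [[0.934, 0.356, 0.001], [0.356, -0.934, 0.0], [0.001, 0.0, -1.0]]
contact_force: [-1.2, -0.6, 2.9]
opening: 0.0394
```

Call:
send_rows([
  [[0, 0, 0], [0, 0, -1], 30],
  [[0, 0, 0], [0, 0, 0], 30],
])

```text
clock: 11.57
tool_pos: [0.5376, 0.1968, 0.245]
tool_rot: [[0.928, 0.372, 0.0], [0.372, -0.928, 0.0], [0.0, 0.0, -1.0]]
contact_force: [0.3, -0.5, 4.0]
opening: 0.0393
```

```bash
python3 st.py
```

```text
11.5667 [0.5376 0.1968 0.245 ] F [ 0.3022 -0.4628  3.9742] M [-0.2793 -0.1912 -0.1132] 0.03930196581282033
rz 21.859445530221468 z [ 0.0005  0.0001 -1.    ] Ftool [ 0.1102  0.5423 -3.9741]
```

Call:
send_rows([
  [[0, 0, 0], [0, 0, -1.5], 30],
  [[0, 0, 0], [0, 0, 0], 30],
])

```text
clock: 11.73
tool_pos: [0.5376, 0.1968, 0.245]
tool_rot: [[0.918, 0.396, 0.0], [0.396, -0.918, 0.0], [0.0, -0.0, -1.0]]
contact_force: [-0.9, 0.6, 3.6]
opening: 0.0398
```

```bash
python3 st.py
```

```text
11.7333 [0.5376 0.1968 0.245 ] F [-0.8538  0.5689  3.6486] M [-0.2081 -0.1653 -0.0741] 0.03980903302991738
rz 23.34546269685703 z [ 0.0004  0.0002 -1.    ] Ftool [-0.5568 -0.8607 -3.6488]
```

Call:
send_rows([
  [[0, 0, 0], [0, 0, -1.5], 30],
  [[0, 0, 0], [0, 0, 0], 30],
])

```text
clock: 11.9
tool_pos: [0.5376, 0.1968, 0.2451]
tool_rot: [[0.908, 0.42, 0.0], [0.42, -0.908, 0.0], [0.001, -0.0, -1.0]]
contact_force: [-0.3, -0.2, 4.7]
opening: 0.0394
```

```bash
python3 st.py
```

```text
11.9 [0.5376 0.1968 0.2451] F [-0.3015 -0.1589  4.7342] M [-0.2189 -0.131  -0.144 ] 0.03938264930416645
rz 24.806756379046337 z [ 0.0005  0.0002 -1.    ] Ftool [-0.3379  0.0177 -4.7343]
```

Nothing up to +8°. I'll turn back and search the other way.

Call:
send_rows([
  [[0, 0, 0], [0, 0, 2.5], 30],
  [[0, 0, 0], [0, 0, 2.5], 30],
  [[0, 0, 0], [0, 0, 2.5], 30],
  [[0, 0, 0], [0, 0, 1], 30],
  [[0, 0, 0], [0, 0, 0], 30],
])

```text
clock: 12.32
tool_pos: [0.538, 0.1975, 0.2451]
tool_rot: [[0.96, 0.28, 0.002], [0.28, -0.96, 0.001], [0.002, -0.001, -1.0]]
contact_force: [2.1, 3.2, 2.0]
opening: 0.0395
```

Call:
send_rows([
  [[0, 0, 0], [0, 0, 1], 30],
  [[0, 0, 0], [0, 0, 0], 30],
])

```text
clock: 12.48
tool_pos: [0.5378, 0.1971, 0.245]
tool_rot: [[0.965, 0.263, 0.001], [0.263, -0.965, 0.001], [0.001, -0.0, -1.0]]
contact_force: [3.0, 3.6, 0.3]
opening: 0.0392
```

Call:
send_rows([
  [[0, 0, 0], [0, 0, 1], 30],
  [[0, 0, 0], [0, 0, 0], 30],
])

```text
clock: 12.65
tool_pos: [0.537, 0.1965, 0.2441]
tool_rot: [[0.969, 0.245, -0.001], [0.245, -0.969, -0.001], [-0.001, 0.0, -1.0]]
contact_force: [3.4, 2.4, -4.5]
opening: 0.039
```

Call:
send_rows([
  [[0, 0, 0], [0, 0, 1], 30],
  [[0, 0, 0], [0, 0, 0], 30],
])

```text
clock: 12.82
tool_pos: [0.5368, 0.1966, 0.2442]
tool_rot: [[0.974, 0.228, -0.002], [0.228, -0.974, -0.0], [-0.002, -0.0, -1.0]]
contact_force: [3.5, 3.9, -5.9]
opening: 0.0397
```

```bash
python3 st.py
```

```text
12.8167 [0.5368 0.1966 0.2442] F [ 3.5407  3.9042 -5.8551] M [ 0.5546 -0.5114  0.0129] 0.03966713523102248
rz 13.191491384468664 z [-0.0016 -0.0003 -1.    ] Ftool [ 4.3479 -2.9927  5.8482]
```

Fz fell to about -6 N and z dropped, so the hole has found the pin at roughly 14°. I'll ease the side force and lower.

Call:
send_rows([
  [[0.0005, -0.0001, 0], [0, 0, -0.8], 30],
  [[0, 0, 0.0004], [0, 0, 0], 30],
  [[0, 0, 0.0004], [0, 0, 0], 30],
  [[0, 0, 0], [0, 0, 0], 30],
])

```text
clock: 13.15
tool_pos: [0.5372, 0.1966, 0.2435]
tool_rot: [[0.97, 0.243, -0.002], [0.243, -0.97, -0.001], [-0.002, 0.0, -1.0]]
contact_force: [0.8, 0.2, -6.9]
opening: 0.0394
```

```bash
python3 st.py
```

```text
13.15 [0.5372 0.1966 0.2435] F [ 0.8169  0.2028 -6.909 ] M [ 0.1114 -0.088   0.0599] 0.03935946882385057
rz 14.078554195840795 z [-0.0016 -0.0008 -1.    ] Ftool [ 0.8537 -0.001   6.9075]
```

Free again. Underside is at about 0.210, below the dowel tip. I'll lower to the ring.

Call:
send_rows([
  [[0, 0, 0.0007], [0, 0, 0], 30],
  [[0, 0, 0.0007], [0, 0, 0], 30],
  [[0, 0, 0.0006], [0, 0, 0], 30],
  [[0, 0, 0], [0, 0, 0], 30],
])

```text
clock: 13.48
tool_pos: [0.5376, 0.1967, 0.2418]
tool_rot: [[0.97, 0.243, -0.001], [0.243, -0.97, -0.0], [-0.001, 0.0, -1.0]]
contact_force: [-0.1, -0.2, -6.5]
opening: 0.0396
```

```bash
python3 st.py
```

```text
13.4833 [0.5376 0.1967 0.2418] F [-0.059  -0.2285 -6.5175] M [-0.1587 -0.0811  0.0315] 0.03959459766441548
rz 14.074954450568573 z [-0.0007 -0.0005 -1.    ] Ftool [-0.1077  0.2054  6.5177]
```

Call:
send_rows([
  [[0, 0, 0.0008], [0, 0, 0], 30],
  [[0, 0, 0.0008], [0, 0, 0], 30],
  [[0, 0, 0.0004], [0, 0, 0], 30],
  [[0, 0, 0], [0, 0, 0], 30],
])

```text
clock: 13.82
tool_pos: [0.5377, 0.1968, 0.2399]
tool_rot: [[0.97, 0.243, -0.0], [0.243, -0.97, -0.0], [-0.0, 0.0, -1.0]]
contact_force: [0.2, -1.3, -6.2]
opening: 0.0395
```

```bash
python3 st.py
```

```text
13.8167 [0.5377 0.1968 0.2399] F [ 0.1925 -1.2734 -6.1646] M [-0.2938  0.0804 -0.121 ] 0.03945201165075828
rz 14.073400240957508 z [-0.0004 -0.0003 -1.    ] Ftool [-0.1203  1.2807  6.1649]
```

Call:
send_rows([
  [[0, 0, 0.0006], [0, 0, 0], 30],
  [[0, 0, 0.0004], [0, 0, 0], 30],
  [[0, 0, 0.0002], [0, 0, 0], 30],
  [[0, 0, 0], [0, 0, 0], 30],
])

```text
clock: 14.15
tool_pos: [0.5377, 0.1968, 0.2388]
tool_rot: [[0.97, 0.243, -0.0], [0.243, -0.97, -0.0], [-0.0, 0.0, -1.0]]
contact_force: [-1.7, -2.4, -5.5]
opening: 0.0397
```

```bash
python3 st.py
```

```text
14.15 [0.5377 0.1968 0.2388] F [-1.6855 -2.4193 -5.4554] M [-0.4802  0.1336 -0.0711] 0.03973827381943101
rz 14.077735464911218 z [-0.0003 -0.0003 -1.    ] Ftool [-2.2214  1.9356  5.4566]
```

Call:
send_rows([
  [[-0.0003, 0.0003, 0], [0, 0, 0.3], 30],
  [[0, 0, 0.0004], [0, 0, 0], 30],
  [[0, 0, 0.0004], [0, 0, 0], 30],
  [[0, 0, 0], [0, 0, 0], 30],
])

```text
clock: 14.48
tool_pos: [0.5378, 0.1967, 0.2387]
tool_rot: [[0.971, 0.238, 0.001], [0.238, -0.971, 0.0], [0.001, -0.0, -1.0]]
contact_force: [-2.5, -1.4, 1.0]
opening: 0.0396
```

```bash
python3 st.py
```

```text
14.4833 [0.5378 0.1967 0.2387] F [-2.5061 -1.3566  1.0159] M [-0.2309  0.4981 -0.1078] 0.0396267346631877
rz 13.776461109473741 z [ 0.0006  0.0003 -1.    ] Ftool [-2.7563  0.7206 -1.0178]
```

At the ring's height (0.205) and in contact. I'll press home step by step.

Call:
send_rows([
  [[-0.0003, 0, 0.0005], [0, 0, 0], 30],
  [[0, 0, 0.0005], [0, 0, 0], 30],
  [[0, 0, 0.0005], [0, 0, 0], 30],
  [[0, 0, 0], [0, 0, 0], 30],
])

```text
clock: 14.82
tool_pos: [0.5378, 0.1968, 0.2376]
tool_rot: [[0.971, 0.238, 0.001], [0.238, -0.971, 0.001], [0.001, -0.0, -1.0]]
contact_force: [-3.2, -1.4, 5.0]
opening: 0.0393
```

```bash
python3 st.py
```

```text
14.8167 [0.5378 0.1968 0.2376] F [-3.1593 -1.4473  4.9876] M [-0.3635  0.6204 -0.0699] 0.039337185213534666
rz 13.776627389509896 z [ 0.0014  0.0006 -1.    ] Ftool [-3.4057  0.6519 -4.9928]
```

Call:
send_rows([
  [[-0.0004, 0, 0.0005], [0, 0, 0], 30],
  [[0, 0, 0.0005], [0, 0, 0], 30],
  [[0, 0, 0.0005], [0, 0, 0], 30],
  [[0, 0, 0], [0, 0, 0], 30],
])

```text
clock: 15.15
tool_pos: [0.5377, 0.1967, 0.2362]
tool_rot: [[0.971, 0.238, 0.002], [0.238, -0.971, 0.001], [0.002, -0.0, -1.0]]
contact_force: [-2.5, -1.8, 5.8]
opening: 0.0395
```

```bash
python3 st.py
```

```text
15.15 [0.5377 0.1967 0.2362] F [-2.5151 -1.8022  5.8067] M [-0.348   0.3542 -0.0572] 0.03952311299374192
rz 13.775995244534052 z [ 0.0022  0.0008 -1.    ] Ftool [-2.8585  1.1501 -5.8136]
```

Call:
send_rows([
  [[0, 0, 0.0005], [0, 0, 0], 30],
  [[0, 0, 0.0005], [0, 0, 0], 30],
  [[0, 0, 0.0004], [0, 0, 0], 30],
  [[0, 0, 0], [0, 0, 0], 30],
])

```text
clock: 15.48
tool_pos: [0.5378, 0.1967, 0.2349]
tool_rot: [[0.971, 0.238, 0.002], [0.238, -0.971, 0.001], [0.002, -0.0, -1.0]]
contact_force: [-2.9, -1.7, 4.4]
opening: 0.0392
```

```bash
python3 st.py
```

```text
15.4833 [0.5378 0.1967 0.2349] F [-2.8566 -1.6598  4.3763] M [-0.3047  0.3533 -0.0947] 0.03918353666529949
rz 13.777313668852882 z [ 0.0022  0.0008 -1.    ] Ftool [-3.1594  0.9305 -4.384 ]
```

Call:
send_rows([
  [[0, 0, 0.0005], [0, 0, 0], 30],
  [[0, 0, 0.0005], [0, 0, 0], 30],
  [[0, 0, 0], [0, 0, 0], 30],
])

```text
clock: 15.73
tool_pos: [0.5377, 0.1967, 0.2339]
tool_rot: [[0.971, 0.238, 0.002], [0.238, -0.971, 0.001], [0.002, -0.0, -1.0]]
contact_force: [-1.5, -1.9, 6.2]
opening: 0.0393
```

```bash
python3 st.py
```

```text
15.7333 [0.5377 0.1967 0.2339] F [-1.499  -1.8569  6.203 ] M [-0.3453  0.3781 -0.0632] 0.03926065137781283
rz 13.777555020444034 z [ 0.0022  0.0008 -1.    ] Ftool [-1.8837  1.4451 -6.2077]
```

Call:
send_rows([
  [[0, 0, 0.0005], [0, 0, 0], 30],
  [[0, 0, 0], [0, 0, 0], 30],
])

```text
clock: 15.9
tool_pos: [0.5378, 0.1967, 0.2337]
tool_rot: [[0.971, 0.238, 0.002], [0.238, -0.971, 0.001], [0.002, -0.0, -1.0]]
contact_force: [-2.4, -1.1, 7.0]
opening: 0.0394
```

Call:
send_rows([
  [[0, 0, 0.0005], [0, 0, 0], 30],
  [[0, 0, 0], [0, 0, 0], 30],
])

```text
clock: 16.07
tool_pos: [0.5378, 0.1968, 0.2336]
tool_rot: [[0.971, 0.238, 0.002], [0.238, -0.971, 0.001], [0.003, -0.0, -1.0]]
contact_force: [-5.0, -2.9, 11.7]
opening: 0.0395
```

```bash
python3 st.py
```

```text
16.0667 [0.5378 0.1968 0.2336] F [-5.0108 -2.8935 11.7048] M [-0.4509  0.8474 -0.0221] 0.03948849908728232
rz 13.779289258828573 z [ 0.0025  0.0009 -1.    ] Ftool [ -5.5254   1.6135 -11.7196]
```

The gear stopped at 0.2336 (underside 0.200) and the force is rising, so it has reached the stop. One firmer push will confirm.

Call:
send_rows([
  [[-0.0006, 0.0002, 0.0005], [0, 0, 0], 30],
  [[0, 0, 0.0006], [0, 0, 0], 30],
  [[0, 0, 0], [0, 0, 0], 30],
  [[0, 0, 0], [0, 0, 0], 30],
])

```text
clock: 16.4
tool_pos: [0.5378, 0.1967, 0.2335]
tool_rot: [[0.971, 0.238, 0.004], [0.238, -0.971, 0.002], [0.004, -0.001, -1.0]]
contact_force: [-5.2, -2.0, 18.2]
opening: 0.0399
```

```bash
python3 st.py
```

```text
16.4 [0.5378 0.1967 0.2335] F [-5.1805 -1.9863 18.1512] M [-0.4537  1.0794 -0.0696] 0.03987659349694856
rz 13.774382000853885 z [ 0.0039  0.0017 -1.    ] Ftool [ -5.4278   0.6835 -18.1747]
```

Seated hard: 25 N gives only 0.1 mm of motion. I'll relieve, release and look.

Call:
send_rows([
  [[0.0003, 0, -0.0012], [0, 0, 0], 30],
  [[0, 0, 0], [0, 0, 0], 45],
  [[0, 0, 0], [0, 0, 0], 60],
  [[0, 0, 0], [0, 0, 0], 70],
  [[0, 0, 0], [0, 0, 0], 70],
  [[0, 0, 0], [0, 0, 0], 70],
  [[0, 0, 0], [0, 0, 0], 70],
])

```text
clock: 16.98
tool_pos: [0.5373, 0.1965, 0.2323]
tool_rot: [[0.971, 0.238, 0.001], [0.238, -0.971, 0.001], [0.001, -0.0, -1.0]]
contact_force: [0.0, -0.1, 5.9]
opening: 0.0648
```

```bash
python3 st.py
```

```text
16.9833 [0.5373 0.1965 0.2323] F [ 0.0491 -0.0892  5.9069] M [-0.0055 -0.1225  0.0258] 0.064760246105388
rz 13.778417648569793 z [ 0.0014  0.0006 -1.    ] Ftool [ 0.0353  0.0971 -5.9069]
```

Call:
send_rows([
  [[0, 0, -0.002], [0, 0, 0], 70],
  [[0, 0, -0.005], [0, 0, 0], 70],
  [[0, 0, -0.02], [0, 0, 0], 70],
  [[0, 0, -0.04], [0, 0, 0], 70],
  [[0, 0, -0.04], [0, 0, 0], 70],
  [[0, 0, 0], [0, 0, 0], 70],
])

```text
clock: 17.48
tool_pos: [0.5395, 0.1972, 0.3467]
tool_rot: [[0.971, 0.238, 0.01], [0.238, -0.971, 0.004], [0.01, -0.001, -1.0]]
contact_force: [1.5, -0.2, -0.8]
opening: 0.0642
```

Call:
send_rows([
  [[0, 0.04, 0], [0, 0, 0], 70],
  [[0, 0.04, 0], [0, 0, 0], 70],
  [[0, 0.04, 0], [0, 0, 0], 70],
  [[0, 0.04, 0], [0, 0, 0], 70],
  [[0, 0.04, 0], [0, 0, 0], 70],
  [[0, 0.04, 0], [0, 0, 0], 70],
  [[0, 0, 0], [0, 0, 0], 70],
  [[0, 0, 0], [0, 0, 0], 70],
])

```text
clock: 18.15
tool_pos: [0.5938, -0.0388, 0.3383]
tool_rot: [[0.972, 0.235, -0.001], [0.235, -0.972, 0.0], [-0.001, -0.0, -1.0]]
contact_force: [-0.1, 1.0, 0.3]
opening: 0.0643
```

```bash
python3 st.py; python3 - <<'E'
from bench import bot
from h import *
s=bot.read_state()
t=bot.get_image("top");d=bot.get_image("side")
pickle.dump((t,d,s),open("p5.pkl","wb"))
cv2.imwrite("pics/p5full.png",np.vstack([np.hstack([t["pixels"],d["pixels"]])])[:,:,::-1][:, :][::1, ::1] if 0 else cv2.resize(np.hstack([t["pixels"],d["pixels"]])[:,:,::-1],(800,300)))
E
python3 ov2.py p5.pkl "(.5378,.1960)" -20 "(.5378,.196)" -16 p5 .200
python3 - <<'E'
from h import *
t,d,s=pickle.load(open("p5.pkl","rb"))
cv2.imwrite("pics/p6.png",np.hstack([crop(t,150,175,50,70,8,[]),crop(d,185,100,50,70,8,[])]))
E
```

```text
18.15 [ 0.5938 -0.0388  0.3383] F [-0.1303  1.0237  0.2776] M [-0.0633 -0.0729 -0.0001] 0.06427049351546497
rz 13.572624111153576 z [-0.0008  0.0001 -1.    ] Ftool [ 0.1134 -1.0258 -0.2775]
```

View pics/p5.png

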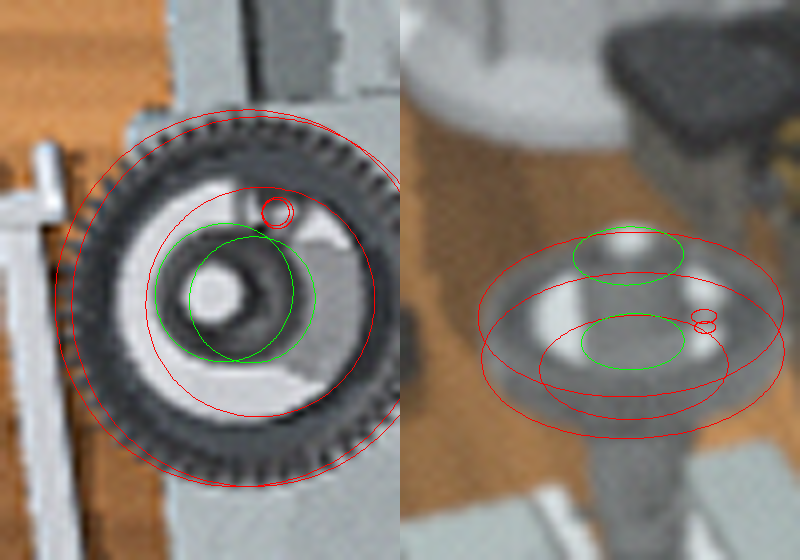

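View pics/p6.png

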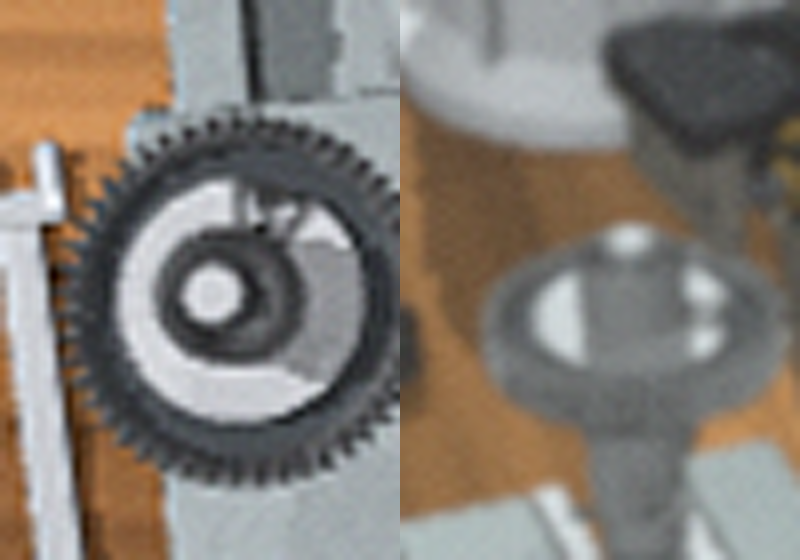

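View pics/p5full.png

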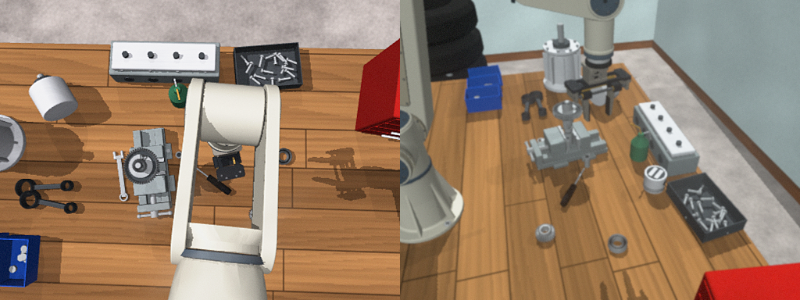

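The pictures show the gear flat on the shaft, with the nose standing through the hub at top-view crop (213,294). The rim matches the outline drawn for the fully-home height. The arm is clear and nothing else has moved. I'll hand in.

```bash
python3 -c "
from bench import bot
print(bot.close_job())"
```

```text
the job is handed in; nothing more can be done
None
```

The timing gear is fitted on the camshaft, pressed home against the spacer ring and released. I handed the job in at about 18 s.

- **Pick-up:** I pinched the hub twice, 90° apart, to centre the gear in the jaws. I then lifted it over the nose and followed the cone by feel.
- **Dowel search:** I turned it with about 10 N on the pin. The first direction, about 8°, found nothing. Turning back, it dropped over the dowel about 2–3° past the starting angle.
- **Pressing home:** The ring started to move with the gear's underside at about 0.205 m and slid about 5 mm under roughly 11–13 N. It stopped hard at 0.200 m, the specified seat height, and a 25 N push then moved it only 0.1 mm. On release the fingertips touched the gear disc at a height that also gives about 0.200 m.
- **Final pictures:** They show the gear flat and the arm clear. The other parts in view are where they lay; the arm hid some of the bench from the top camera.
- **Checks that disagreed:** In the last side picture the front lower rim sat about 1 pixel (about 2 mm) above the predicted outline. I put this down to blur and calibration, since force and height both say it is seated. The first camera estimates of the hole and dowel angles were a few degrees off, so I relied on feel there.

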